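# Close the filter holder's cover evenly

## Robot

A 6-joint arm with a two-finger parallel gripper is mounted at the origin on a cart in front of the work surface, level with it; the furniture and walls round the work are solid. World frame = base frame: x ahead of the robot, y to its left, z up, the work surface at z = 0. Lengths are in m, angles in degrees, forces in N, time in s.
With the tool pointing down it reaches from about 0.375 to 0.975 m from the base axis. Payload 3.8 kg.
Tool frame: the origin (TCP) lies at the very end of the fingers, on their centre line; the grasp point (between the pads) lies manip.tcp_to_grasp behind it (manip.tcp_to_grasp is the distance from the TCP to the grasp point, in m); z points along the fingers, y is the line along which they close (so a half turn about z gives the same grasp; the last joint's range is limited). The gripper opens to 85 mm and grips with 20 to 120 N. Pads are 22 mm wide; open, the fingers measure 114 mm over their backs; the gripper's body (76 mm by 85 mm) begins 54 mm behind the grasp point. The pads swing forward as they close: fully open they stand 13 mm farther back than shut.
Start: joints at [-65.14, 15.12, 91.902, -0, 72.978, -2.114], TCP at [0.306, -0.602, 0.206] pointing down, gripper open.
Joint ranges: [-150.88, 150.88], [-54.13, 125.18], [17.81, 147.31], [-75.09, 255.09], [0, 152.58], [-146.25, 146.25]. Speed limits (degrees/s): [147.25, 147.25, 180, 180, 180, 180].

## Interface

Orientations are given as a 3x3 rotation matrix whose columns are the frame's x, y, z axes.
In Python, from cell import telemetry, cams, job, boxes_of, manip gives the robot as it stands.
- The arm moves only by the shell command python3 -m inch FILE [FORCE], which reads ROWS from the file FILE. ROWS is one flat JSON list of numbers that holds 1 to 5 rows one after another, with no inner brackets; each row has 7 numbers: a rotation vector rx, ry, rz in degrees, then dx, dy, dz in m, then the opening from 0.0 (shut) to 1.0 (fully open); each row is the pose to reach, as a shift and turn from the pose commanded when the command began, along the tool's axes at that moment; what a row does not reach only later rows make up. A row lasts 1/10 s, in which the tool goes at most 0.05 m and 8.59 degrees, less where a joint would pass 70% of its speed; a pose out of reach is approached as far as the arm can. The fingers move at their own pace and stop on an object; FORCE is the grip in N (left out, the last holds). Time passes only in rows, so rows that do not move let the fingers close. It prints the time, the measured TCP pose, the force, the opening and the grip force at its end. Input that does not fit is refused with a message, and nothing moves.
- telemetry.state(): the state, without advancing time (a new reading comes with each control period).
- cams.read_camera(name): name is "scene" or "top" or "wrist"; returns (picture, depth): 400x640x3 uint8, blue, green, red; 400x640 float32, m along the optical axis (not along the pixel's ray), 0 where there is no reading.
- cams.camera_model(name): a dict with "fov_y" (degrees; the focal length in pixels is half the picture's height over the tangent of half this angle, whatever the lens; pixels are square), "cx", "cy" (the principal point, pixels), "R" (3x3) and "t" (3): a world point X has camera coordinates R X + t; the wrist camera has in their place "mount" (4x4, takes a point from camera to tool coordinates, whose origin is the TCP and whose axes are the flange's). Camera axes: x right, y down, z forward; pixel columns grow to the right and rows downward; lengths in m; the calibration is good to about 2 mm. A picture is of the moment at which its call begins: read the wrist's pose just before it. camera_model takes no time and is no camera call.
- job.close_job(): hands the job in; it is judged then, once.
Trained networks look in the newest picture that a camera, given by its name, has taken for a name from the list of things; names that differ only in an ending like _2 or _b are one class to them, and where a whole thing is asked for, a point or a joint stands for the part that bears it (a point fixed in the world has none). Each returns a list of dicts, best first, with "p" (0 to 1); they miss things now and then, are a little off and sometimes report something else, mostly with a low value. They report only what shows in the picture. A call takes as long as a camera call.
- boxes_of(label, camera): "bbox" ([left, top, width, height] in pixels, round what is visible of it).
The state is a dict: "time": time; "qpos": joint angles; "qd": joint speeds; "tau": joint torques, N m; "tool_pos": TCP position; "tool_rot": TCP orientation; "contact_force": force on the tool from outside, world axes, zero at the start; "moment": the same for the moment, N m; "gripper_width": opening from 0.0 (shut) to 1.0 (fully open); "finger_force": force on a finger pad.
Only numpy, scipy, OpenCV 4.12 (cv2) and the standard library are available. Lean on these libraries where they do the work, as an engineer would, in place of code of your own. Each camera call takes 0.05 s, during which the arm holds its last target. There are 200 camera calls.

## Task

Close the pressure filter holder: tighten the cover's four wing screws crosswise and a little at a time. First go round until every screw is just snug, each time doing the opposite screw next, then go round crosswise again until all four are equally firm and the cover sits flat, without overtightening any; leave the vials and the beaker where they stand.

Things in the scene. Friction and masses are not known exactly. Their poses are not given: they have to be found in the camera images.
- holder: fixed base of a round steel pressure filter holder: plate 164 mm across on short legs, its top 54 mm above the counter, with a rubber gasket ring. Origin on the counter at its centre, z up. The wing screws 1, 2, 3, 4 stand on a circle of 62 mm radius, at 45, 135, 225, 315 degrees from its own x axis (anticlockwise from above), so 1 faces 3, and 2 faces 4.
- cover: steel cover lying loose on the gasket: disc 152 mm across, 10 mm thick, with a hose nozzle at its centre (16 mm across, top 36 mm above the underside). Origin at the centre of its underside, z up; the underside is 56 mm above the counter at the start and sinks about 1 mm as the gasket is compressed.
- screw_1: wing screw 1, like the other three: black bar grip 44 mm long (own x), 12 mm wide (own y), 20 mm high, on a hub 19 mm across. Origin at the bar's centre on the screw axis, about 99 mm above the counter at the start; the bar's underside is then 24 mm above the cover's top. Tightens clockwise from above, sinking 4 mm per rad (4 to 7 mm in all); stays where it is left.
- screw_2: wing screw 2, alike. How all four feel: first only thread friction, the same steady 0.36 N m for each (an arm that has stopped turning may read 0.2), through a free turn of 0.15 to 0.75 rad, unknown and different for each, until its spring washer meets the cover. From there the moment rises by 0.004 N m per N of clamping force, which grows by 40 to 65 N per rad (about 55).
- screw_3: wing screw 3, alike. For all four: snug is about 20 to 25 N of clamping force (0.08 to 0.1 N m above the free running moment; 8 to 45 N will do), firm is 60 N (0.24 N m above it; 42 to 76 N will do). Over 85 N crushes the gasket. Pushing along the screw while turning helps or hinders: each N of downward push spares 0.004 N m.
- screw_4: wing screw 4, alike. For all four: tightening one from snug to firm takes up to about 8 N of clamping force off each of its neighbours, so the first pair ends a little slacker than it was set.
- vial_00: bystander: small capped sample vial, 28 mm across, 92 mm high, standing; origin at the centre of its underside.
- vial_06: bystander: another capped sample vial, 28 mm across, 92 mm high, standing; origin at the centre of its underside.
- small_beaker: bystander: small glass beaker, 75 mm across, 89 mm high, standing; origin at the centre of its underside.

How it is judged (in metres and radians):
On the way:
1. all four screws are snug (8 to 45 N of clamping force each) and none is firm yet (contact force between screw_1 and cover between 8 and 45 N and contact force between screw_2 and cover between 8 and 45 N and contact force between screw_3 and cover between 8 and 45 N and contact force between screw_4 and cover between 8 and 45 N), for 0.2 s.
At the end, for the whole second after the job is handed in: each of the four screws clamps the cover with 42 to 76 N, and the cover lies level within 0.006 rad (contact force between screw_1 and cover between 42 and 76 N and contact force between screw_2 and cover between 42 and 76 N and contact force between screw_3 and cover between 42 and 76 N and contact force between screw_4 and cover between 42 and 76 N and angle between cover's own z axis and vertical below 0.006 rad); the robot touches nothing.
It fails at once if a screw is overtightened (more than 85 N of clamping force) (contact force between any of screw_1, screw_2, screw_3, screw_4 and cover above 85 N).
It fails at once if a screw is made firm (over 50 N) while another is still loose (under 3 N) ((contact force between screw_1 and cover above 50 N and contact force between screw_2 and cover below 3 N) or (contact force between screw_1 and cover above 50 N and contact force between screw_3 and cover below 3 N) or (contact force between screw_1 and cover above 50 N and contact force between screw_4 and cover below 3 N) or (contact force between screw_2 and cover above 50 N and contact force between screw_1 and cover below 3 N) or (contact force between screw_2 and cover above 50 N and contact force between screw_3 and cover below 3 N) or (contact force between screw_2 and cover above 50 N and contact force between screw_4 and cover below 3 N) or (contact force between screw_3 and cover above 50 N and contact force between screw_1 and cover below 3 N) or (contact force between screw_3 and cover above 50 N and contact force between screw_2 and cover below 3 N) or (contact force between screw_3 and cover above 50 N and contact force between screw_4 and cover below 3 N) or (contact force between screw_4 and cover above 50 N and contact force between screw_1 and cover below 3 N) or (contact force between screw_4 and cover above 50 N and contact force between screw_2 and cover below 3 N) or (contact force between screw_4 and cover above 50 N and contact force between screw_3 and cover below 3 N)).
It fails at once if not crosswise: two neighbouring screws are snug (over 12 N) while both of the others are loose (under 4 N), or firm (over 48 N) while both of the others are not (under 36 N) (((contact force between each of screw_1, screw_2 and cover above 12 N and contact force between each of screw_3, screw_4 and cover below 4 N) or (contact force between each of screw_2, screw_3 and cover above 12 N and contact force between each of screw_4, screw_1 and cover below 4 N) or (contact force between each of screw_3, screw_4 and cover above 12 N and contact force between each of screw_1, screw_2 and cover below 4 N) or (contact force between each of screw_4, screw_1 and cover above 12 N and contact force between each of screw_2, screw_3 and cover below 4 N)) or ((contact force between each of screw_1, screw_2 and cover above 48 N and contact force between each of screw_3, screw_4 and cover below 36 N) or (contact force between each of screw_2, screw_3 and cover above 48 N and contact force between each of screw_4, screw_1 and cover below 36 N) or (contact force between each of screw_3, screw_4 and cover above 48 N and contact force between each of screw_1, screw_2 and cover below 36 N) or (contact force between each of screw_4, screw_1 and cover above 48 N and contact force between each of screw_2, screw_3 and cover below 36 N))).
It fails at once if the cover is tilted by more than 0.035 rad (angle between cover's own z axis and vertical above 0.035 rad).
It fails at once if a bystander is moved by more than 20 mm (distance of any of vial_00, vial_06, small_beaker from where it was at the start of the episode above 0.02 m).
It also fails if it takes over 72 s, if anything falls off the work surface, if the arm or the gripper's body presses on something with over 40 N, if the wrist force passes 120 N, or if a joint passes its speed limit or range.

## Working session

There is one attempt and no reset: what is moved stays moved. The work goes in short steps, Python scripts to look and compute and a shell command to move; the robot and the scene stay as the last step left them, time stands still between calls to the robot, and variables do not carry over. Pictures are saved under pics/ and viewed, at most 10 in all, crops included, and the job is handed in when it is done.

```bash
ls; mkdir -p pics
python3 - <<'E'
from cell import telemetry,cams,boxes_of,manip
import cv2,numpy as np
s=telemetry.state();print(s);print(manip.tcp_to_grasp)
for c in ["top","scene"]:
    p,d=cams.read_camera(c);cv2.imwrite(f"pics/{c}0.png",p);np.save(f"pics/{c}0.npy",d);print(c,cams.camera_model(c))
    for l in ["holder","cover","screw_1","vial_00","small_beaker"]:
        print(l,[(b["bbox"],round(b["p"],2)) for b in boxes_of(l,c)][:6])
print(cams.camera_model("wrist"))
E
```

```text
pics
{'time': 0.0, 'qpos': array([-6.51387597e+01,  1.51706220e+01,  9.19809017e+01,  2.68743626e-03,
        7.29781959e+01, -2.11536589e+00]), 'qd': array([ 0.04056412,  0.1349283 , -0.03448439, -0.07522013,  0.00591844,
        0.11784122]), 'tau': array([-2.16964036e-03, -5.15121174e+01, -3.67316508e+01,  6.50673269e-05,
        1.29159409e-02,  2.27024697e-05]), 'tool_pos': array([ 0.30586762, -0.60083837,  0.20514821]), 'tool_rot': array([[ 8.91198124e-01,  4.53613353e-01, -9.11154865e-04],
       [ 4.53614250e-01, -8.91195722e-01,  2.07307547e-03],
       [ 1.28357398e-04, -2.26083380e-03, -9.99997436e-01]]), 'contact_force': array([ 0.03117542,  0.76767442, -0.08689374]), 'moment': array([ 0.03347151, -0.05881201, -0.00725206]), 'finger_force': 0.0, 'gripper_width': 0.9980025022205776}
0.0187
top {'fov_y': 42.19919926777454, 'cx': 317.6119590516704, 'cy': 197.31249211765663, 'R': array([[-0.02140975, -0.99976957,  0.00155709],
       [-0.99304357,  0.02108529, -0.11584424],
       [ 0.11578471, -0.00402645, -0.99326617]]), 't': array([-0.05303945,  0.58451104,  0.90308037])}

[... 864 characters left out ...]
78.1, 223.3, 20.9, 24.2], 0.73), ([315.0, 203.9, 16.7, 20.0], 0.73), ([314.1, 247.0, 11.3, 27.5], 0.66)]
vial_00 [([245.5, 266.0, 20.3, 39.6], 0.93), ([231.3, 229.4, 21.9, 34.5], 0.8)]
small_beaker [([337.5, 152.8, 35.8, 45.5], 0.62), ([247.5, 262.5, 14.8, 44.1], 0.42)]
{'fov_y': 71.41405607570096, 'cx': 321.9162336895916, 'cy': 201.5022040304335, 'mount': array([[ 8.57236393e-04, -9.65184977e-01, -2.61566866e-01,
         6.64824045e-02],
       [ 9.99999350e-01,  1.02394679e-03, -5.01065855e-04,
         9.91457107e-05],
       [ 7.51451790e-04, -2.61566267e-01,  9.65185228e-01,
        -1.66673587e-01],
       [ 0.00000000e+00,  0.00000000e+00,  0.00000000e+00,
         1.00000000e+00]])}
```

```bash
cat > h.py <<'E'
import numpy as np,cv2
from cell import telemetry,cams
def cloud(c,d,s=None):
    m=cams.camera_model(c); f=200/np.tan(np.radians(m["fov_y"]/2))
    v,u=np.indices(d.shape); P=np.stack([(u-m["cx"])/f*d,(v-m["cy"])/f*d,d],-1)
    if "R" in m: W=(P-m["t"])@np.array(m["R"])
    else:
        M=np.array(m["mount"]); W=(P@M[:3,:3].T+M[:3,3])@s["tool_rot"].T+s["tool_pos"]
    W[d<=0]=np.nan
    return W
def blobs(W,z0,z1,x0,x1,y0,y1,minn=15):
    k=(W[...,2]>z0)&(W[...,2]<z1)&(W[...,0]>x0)&(W[...,0]<x1)&(W[...,1]>y0)&(W[...,1]<y1)
    n,L=cv2.connectedComponents(k.astype(np.uint8))
    for i in range(1,n):
        p=W[L==i]
        if len(p)<minn: continue
        q=p[:,:2].astype(np.float32); r=cv2.minAreaRect(q)
        e,V=np.linalg.eigh(np.cov(q.T)); a=np.degrees(np.arctan2(V[1,1],V[0,1]))%180
        print(len(p),"rect",np.round(r[0],4),np.round(r[1],4),"long axis deg",round(a,1),"z",np.round(np.percentile(p[:,2],[5,50,95]),4),"mean",np.round(q.mean(0),4))
E
python3 - <<'E'
from h import *
for c in ["top","scene"]:
    print(c);W=cloud(c,np.load(f"pics/{c}0.npy"))
    blobs(W,0.1,0.13,.3,.9,-.4,.5)
    blobs(W,0.07,0.1,.3,.9,-.4,.5,40)
t=cv2.imread("pics/top0.png")[120:300,170:470];s=cv2.imread("pics/scene0.png")[130:330,200:400]
cv2.imwrite("pics/a.png",np.hstack([cv2.resize(t,None,fx=1.6,fy=1.6,interpolation=2),cv2.resize(s,(288,288),interpolation=2)]))
E
```

```text
top
1396 rect [ 0.8359 -0.3404] [0.1836 0.0228] long axis deg 44.4 z [0.1003 0.1055 0.1277] mean [ 0.8402 -0.3432]
203 rect [0.8825 0.3142] [0.0182 0.0314] long axis deg 131.6 z [0.1009 0.1142 0.128 ] mean [0.8804 0.3127]
10562 rect [ 0.8243 -0.0848] [0.3667 0.2543] long axis deg 64.2 z [0.104  0.1218 0.1289] mean [ 0.7473 -0.0577]
86 rect [0.827  0.3131] [0.0122 0.0146] long axis deg 130.6 z [0.1007 0.1069 0.1253] mean [0.8276 0.3123]
189 rect [0.5834 0.0271] [0.0122 0.0435] long axis deg 161.4 z [0.1037 0.1083 0.1112] mean [0.5832 0.0266]
98 rect [0.5649 0.2076] [0.0106 0.0273] long axis deg 162.4 z [0.1018 0.1159 0.129 ] mean [0.5645 0.2056]
186 rect [ 0.5546 -0.0557] [0.012  0.0442] long axis deg 161.6 z [0.1054 0.1092 0.1116] mean [ 0.5543 -0.0558]
197 rect [0.5008 0.0559] [0.0122 0.0437] long axis deg 141.3 z [0.1041 0.1083 0.111 ] mean [0.5006 0.0553]
192 rect [ 0.4719 -0.0266] [0.0116 0.0425] long axis deg 176.2 z [0.105  0.1086 0.1114] mean [ 0.4716 -0.0269]
1418 rect [ 0.8354 -0.3361] [0.199  0.0202] long axis deg 44.8 z [0.0723 0.0934 0.0997] mean [ 0.8327 -0.3315]
378 rec
[... 2749 characters left out ...]
ng axis deg 179.3 z [0.0743 0.0907 0.0994] mean [ 0.4706 -0.0193]
128 rect [0.5272 0.0043] [0.0275 0.0219] long axis deg 40.9 z [0.0705 0.0782 0.0915] mean [0.526  0.0055]
88 rect [0.4993 0.0613] [0.0147 0.0394] long axis deg 150.8 z [0.0728 0.0894 0.099 ] mean [0.4991 0.0653]
238 rect [0.5935 0.1345] [0.0254 0.0277] long axis deg 139.9 z [0.0717 0.09   0.0922] mean [0.5911 0.137 ]
450 rect [0.8769 0.3281] [0.0446 0.0289] long axis deg 64.8 z [0.0717 0.0841 0.0985] mean [0.874  0.3277]
397 rect [0.8214 0.3181] [0.038 0.028] long axis deg 71.6 z [0.0718 0.0849 0.0967] mean [0.8183 0.319 ]
160 rect [0.5611 0.2244] [0.0277 0.0125] long axis deg 43.6 z [0.072  0.0852 0.0975] mean [0.5598 0.2261]
```

View pics/a.png

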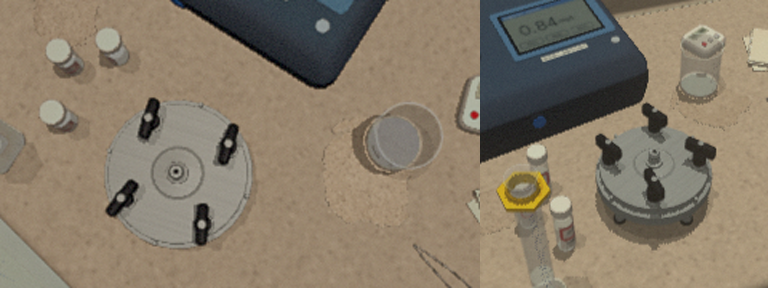

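```bash
r='' ; echo '[0,0,0,0.031,-0.029,-0.002,1,0,0,0,0.062,-0.058,-0.003,1,0,0,0,0.093,-0.087,-0.005,1,0,0,0,0.125,-0.116,-0.006,1,0,0,0,0.157,-0.145,-0.008,1]' > path.dat && python3 -m inch path.dat
echo '[0,0,0,0.031,-0.029,-0.002,1,0,0,0,0.062,-0.058,-0.003,1,0,0,0,0.093,-0.087,-0.005,1,0,0,0,0.125,-0.116,-0.006,1,0,0,0,0.157,-0.145,-0.008,1]' > path.dat && python3 -m inch path.dat
echo '[0,0,0,0.031,-0.029,-0.002,1,0,0,0,0.062,-0.058,-0.003,1,0,0,0,0.093,-0.087,-0.005,1,0,0,0,0.125,-0.116,-0.006,1,0,0,0,0.157,-0.145,-0.008,1]' > path.dat && python3 -m inch path.dat
echo '[0,0,-8.5,0,0,0,1,0,0,-17,0,0,0,1,0,0,-25.5,0,0,0,1,0,0,-34,0,0,0,1,0,0,-42.5,0,0,0,0.8]' > path.dat && python3 -m inch path.dat
echo '[0,0,-8.5,0,0,0,0.8,0,0,-17,0,0,0,0.8,0,0,-25.5,0,0,0,0.8,0,0,-34,0,0,0,0.8,0,0,-42.5,0,0,0,0.6]' > path.dat && python3 -m inch path.dat
echo '[0,0,-8.5,0,0,0,0.6,0,0,-17,0,0,0,0.6,0,0,-25.5,0,0,0,0.6,0,0,-34,0,0,0,0.6,0,0,-42.5,0,0,0,0.6]' > path.dat && python3 -m inch path.dat
echo '[0,0,-7,0,0,0,0.6,0,0,-7,0,0,0,0.6]' > path.dat && python3 -m inch path.dat
python3 - <<'E'
from h import *
s=telemetry.state();p,d=cams.read_camera("wrist");cv2.imwrite("pics/w.png",p)
print(s["tool_pos"],s["tool_rot"],s["qpos"],s["moment"],s["contact_force"],s["gripper_width"])
W=cloud("wrist",d,s);blobs(W,.1,.12,.42,.64,-.12,.12);blobs(W,.085,.097,.51,.55,-.03,.03)
E
```

```text
time: 1.1
tool_pos: [0.3806, -0.3996, 0.2146]
tool_rot: [[0.891, 0.453, 0.0], [0.453, -0.891, -0.0], [0.0, 0.0, -1.0]]
contact_force: [0.9, -0.9, 0.9]
gripper_width: 1.001
finger_force: 0.0
time: 1.6
tool_pos: [0.4548, -0.1991, 0.2228]
tool_rot: [[0.891, 0.453, 0.001], [0.453, -0.891, -0.0], [0.001, 0.001, -1.0]]
contact_force: [1.6, -0.1, 0.4]
gripper_width: 1.001
finger_force: 0.0
time: 2.1
tool_pos: [0.529, 0.0015, 0.2309]
tool_rot: [[0.891, 0.454, 0.001], [0.454, -0.891, -0.0], [0.001, 0.001, -1.0]]
contact_force: [0.2, -0.5, -1.4]
gripper_width: 0.996
finger_force: 0.0
time: 2.6
tool_pos: [0.5287, -0.0001, 0.2307]
tool_rot: [[0.345, 0.939, 0.0], [0.939, -0.345, -0.0], [0.0, 0.0, -1.0]]
contact_force: [-0.8, 0.1, -0.3]
gripper_width: 0.853
finger_force: 0.0
time: 3.1
tool_pos: [0.5287, -0.0003, 0.2307]
tool_rot: [[-0.38, 0.925, 0.0], [0.925, 0.38, -0.0], [-0.0, 0.0, -1.0]]
contact_force: [0.1, 1.1, -1.0]
gripper_width: 0.647
finger_force: 0.0
time: 3.6
tool_pos: [0.5287, -0.0002, 0.2307]
tool_rot: [[-0.905, 0.425, 0.0], [0.425, 0.905, -0.0], [-0.0, 0.0, -1.0]]
contact_force: [-0.
[... 478 characters left out ...]
  1.08003461e+02  2.30282032e-03
  7.36662298e+01 -7.42157916e+01] [-0.03148883 -0.02668656  0.06233326] [0.13917043 0.73741549 0.61149898] 0.5987542270510936
510 rect [ 0.4722 -0.0262] [0.0121 0.0437] long axis deg 176.1 z [0.1047 0.1084 0.1098] mean [ 0.4717 -0.0255]
510 rect [0.5008 0.0565] [0.0123 0.0438] long axis deg 141.1 z [0.1041 0.1081 0.1095] mean [0.5    0.0562]
412 rect [ 0.554  -0.0548] [0.0122 0.0425] long axis deg 162.1 z [0.1037 0.1083 0.11  ] mean [ 0.5532 -0.0538]
412 rect [0.5829 0.0278] [0.0122 0.0429] long axis deg 161.1 z [0.1037 0.108  0.1095] mean [0.5817 0.0276]
143 rect [0.5277 0.0007] [0.0137 0.0143] long axis deg 36.0 z [0.0867 0.0907 0.0919] mean [0.5271 0.0009]
```

View pics/w.png

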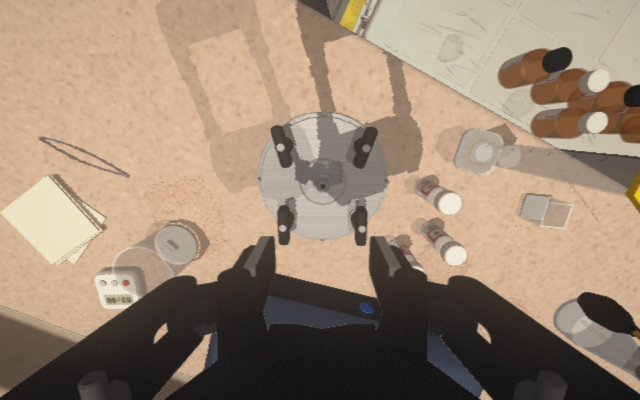

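```bash
cat > m.py <<'E'
from cell import telemetry
import numpy as np
s=telemetry.state();R=s["tool_rot"]
print("t%.2f"%s["time"],"yaw%.2f"%np.degrees(np.arctan2(R[1,0],R[0,0])),"p",np.round(s["tool_pos"],4),"F",np.round(s["contact_force"],1),"M",np.round(s["moment"],3),"tau6 %.3f"%s["tau"][5],"g%.3f %.0f"%(s["gripper_width"],s["finger_force"]),"j6 %.1f"%s["qpos"][5])
E
echo '[0,0,0,-0.021,0.022,0.02,0.6,0,0,0,-0.0427,0.0437,0.05,0.6,0,0,0,-0.0427,0.0437,0.09,0.6,0,0,0,-0.0427,0.0437,0.125,0.6,0,0,0,-0.0427,0.0437,0.1487,0.6]' > path.dat && python3 -m inch path.dat 60 >/dev/null; python3 m.py
echo '[0,0,0,0,0,0,0.6,0,0,0,0,0,0,0,0,0,0,0,0,0,0,0,0,0,0,0,0,0,0,0,0,0,0,0,0]' > path.dat && python3 -m inch path.dat 60 >/dev/null; python3 m.py
echo '[0,0,0,0,0,0,0,0,0,0,0,0,0,0]' > path.dat && python3 -m inch path.dat 60 >/dev/null; python3 m.py
```

```text
t4.35 yaw161.31 p [0.5813 0.0278 0.0787] F [-0.4  0.1 -0.4] M [-0.057 -0.044 -0.011] tau6 0.000 g0.599 0 j6 -71.0
t4.85 yaw161.45 p [0.585  0.0272 0.0845] F [ 1.1 -2.5  4.6] M [-0.368 -0.066  0.001] tau6 0.000 g0.001 2 j6 -71.2
t5.05 yaw161.46 p [0.5851 0.0272 0.0845] F [-1.1 -1.4  6.1] M [-0.328  0.126 -0.029] tau6 -0.002 g0.001 3 j6 -71.2
```

Run:
```python
from h import *
p,d=cams.read_camera("wrist");cv2.imwrite("pics/w2.png",p)
q,d=cams.read_camera("scene");cv2.imwrite("pics/s2.png",np.hstack([cv2.resize(p,(480,300)),cv2.resize(q[140:340,220:430],(315,300),interpolation=2)]))
```

```text
(no output)
```

View pics/s2.png

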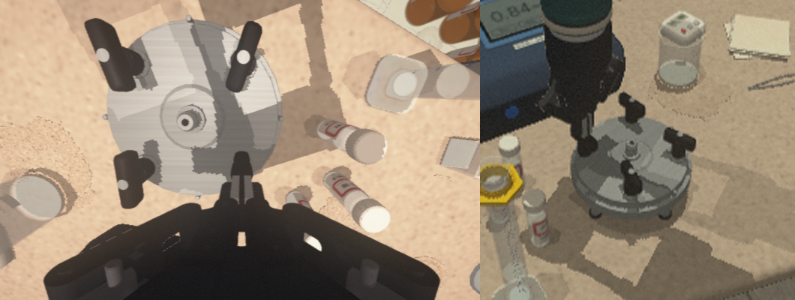

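Run:
```python
import cv2
p=cv2.imread("pics/w2.png")[180:340,230:410]
cv2.imwrite("pics/w2c.png",cv2.resize(cv2.convertScaleAbs(p,alpha=2,beta=20),None,fx=3.6,fy=3.6,interpolation=2))
```

```text
(no output)
```

View pics/w2c.png

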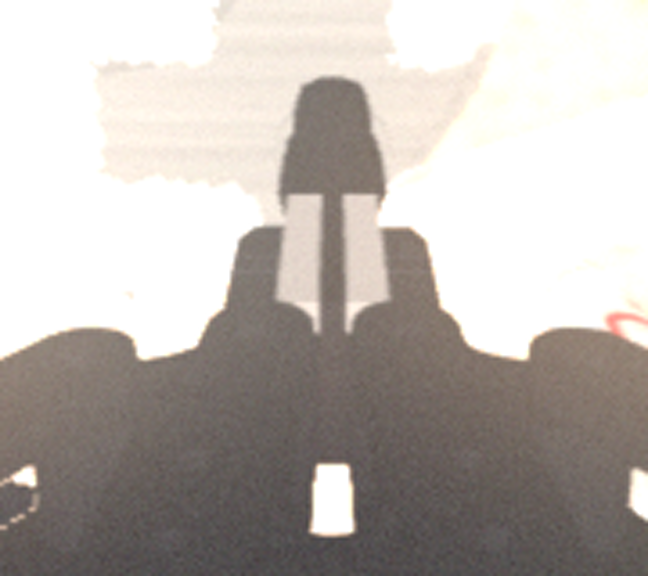

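```bash
python3 m.py
python3 - <<'E'
from h import *
s=telemetry.state();p,d=cams.read_camera("wrist")
W=cloud("wrist",d,s)
for u,v in [(323,206),(323,215),(323,225),(315,232),(313,240),(313,249),(313,258),(331,240),(331,249),(331,258),(322,240),(322,249),(322,258),(300,260),(345,260)]:
    w=W[v,u];print(u,v,np.round(w,4),"tool",np.round(s["tool_rot"].T@(w-s["tool_pos"]),4),p[v,u])
E
```

```text
t5.15 yaw161.46 p [0.585  0.0272 0.0845] F [-1.2 -1.1  6.4] M [-0.303  0.145  0.026] tau6 -0.002 g0.002 3 j6 -71.2
323 206 [0.5631 0.0354 0.103 ] tool [ 0.0233  0.0008 -0.0186] [46 51 55]
323 215 [0.5666 0.0343 0.108 ] tool [ 0.0197  0.0008 -0.0235] [48 50 56]
323 225 [0.5717 0.0325 0.1089] tool [ 0.0143  0.0008 -0.0245] [48 51 56]
315 232 [0.5745 0.027  0.108 ] tool [ 0.0098 -0.0035 -0.0235] [47 51 54]
313 240 [0.5733 0.0266 0.1212] tool [ 0.0107 -0.0042 -0.0367] [ 92  97 105]
313 249 [0.5739 0.0267 0.1307] tool [ 0.0102 -0.004  -0.0462] [ 94  98 105]
313 258 [0.5731 0.0273 0.1417] tool [ 0.0111 -0.0036 -0.0572] [ 90  96 103]
331 240 [0.5758 0.0353 0.1222] tool [ 0.0112  0.0048 -0.0378] [ 92  97 104]
331 249 [0.576  0.0349 0.1319] tool [ 0.0108  0.0045 -0.0475] [ 93  98 105]
331 258 [0.5765 0.0345 0.1398] tool [ 0.0102  0.0042 -0.0553] [ 90  97 104]
322 240 [0.575  0.0308 0.1205] tool [ 0.0105  0.0003 -0.0361] [44 46 53]
322 249 [0.5746 0.0309 0.1319] tool [ 0.0108  0.0003 -0.0475] [44 47 54]
322 258 [0.5747 0.0309 0.1408] tool [ 0.0107  0.0003 -0.0564] [40 44 51]
300 260 [0.5753 0.0201 0.1351] tool [ 0.0068 -0.0098 -0.0506] [47 51 54]
345 260 [0.5813 0.0397 0.136 ] tool [ 0.0073  0.0107 -0.0516] [43 50 55]
```

```bash
echo '[0,0,0,0,0,0,0.6,0,0,0,0,0,0,0.6,0,0,0,0,0,0,0.6,0,0,0,0,0,0,0.6]' > path.dat && python3 -m inch path.dat 60 >/dev/null; python3 m.py
python3 - <<'E'
from h import *
s=telemetry.state();p,d=cams.read_camera("wrist");W=cloud("wrist",d,s)
T=(W-s["tool_pos"])@s["tool_rot"]
for lo,hi in [(-.04,-.015),(.015,.04)]:
    k=(T[...,1]>lo)&(T[...,1]<hi)&(abs(T[...,0])<.02)&(T[...,2]<.006)&(T[...,2]>-.08)
    q=T[k];print(len(q),np.round(np.percentile(q,[0,1,50,99,100],axis=0),4))
q,dd=cams.read_camera("scene")
cv2.imwrite("pics/w3.png",np.hstack([cv2.resize(cv2.convertScaleAbs(p[140:340,200:440],alpha=1.6,beta=20),(480,400),interpolation=2),cv2.resize(cv2.convertScaleAbs(q[180:290,250:340],alpha=1.6,beta=20),(315,400),interpolation=2)]))
E
```

```text
t5.60 yaw161.47 p [0.5826 0.0276 0.0816] F [-0.1  0.2 -0.1] M [ 0.01  -0.042 -0.026] tau6 0.001 g0.601 0 j6 -71.2
2232 [[-0.0117 -0.04   -0.08  ]
 [-0.0103 -0.0394 -0.0799]
 [ 0.0094 -0.0279 -0.0589]
 [ 0.0134 -0.0253 -0.0294]
 [ 0.014  -0.0242 -0.0269]]
2225 [[-0.0116  0.0246 -0.08  ]
 [-0.0104  0.0254 -0.0798]
 [ 0.0095  0.028  -0.0591]
 [ 0.0135  0.0396 -0.0295]
 [ 0.0141  0.04   -0.0266]]
```

View pics/w3.png

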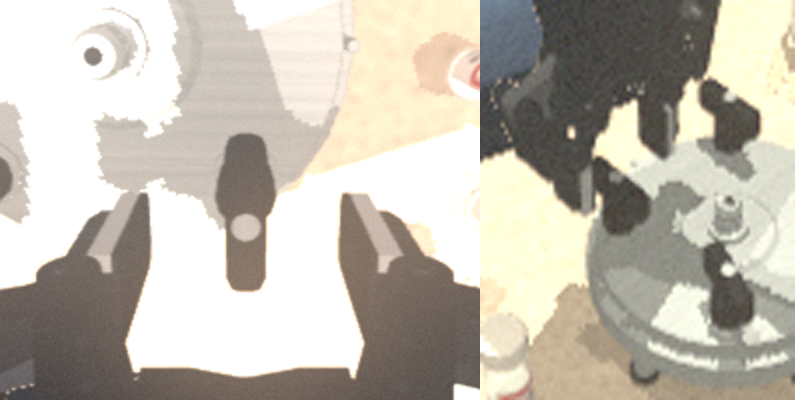

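```bash
echo '[0,0,0,0,0,0.0116,0.6,0,0,0,0,0,0.0116,0.3,0,0,0,0,0,0.0116,0.0,0,0,0,0,0,0.0116,0,0,0,0,0,0,0.0116,0]' > path.dat && python3 -m inch path.dat 60 >/dev/null; python3 m.py
echo '[0,0,0,0,0,0,0]' > path.dat && python3 -m inch path.dat 60 >/dev/null; python3 m.py
```

```text
t6.20 yaw161.48 p [0.5828 0.0279 0.07  ] F [ 0.1  1.  -1.6] M [0.182 0.034 0.013] tau6 0.039 g0.118 62 j6 -71.2
t6.30 yaw161.48 p [0.5828 0.0279 0.07  ] F [-0.   2.9 -2. ] M [0.306 0.083 0.054] tau6 0.037 g0.121 62 j6 -71.2
```

```bash
for i in 1; do
echo '[0,0,3,0,0,0.0002,0,0,0,6,0,0,0.0004,0]' > path.dat && python3 -m inch path.dat >/dev/null; python3 m.py
echo '[0,0,3,0,0,0.0002,0,0,0,6,0,0,0.0004,0]' > path.dat && python3 -m inch path.dat >/dev/null; python3 m.py
echo '[0,0,3,0,0,0.0002,0,0,0,6,0,0,0.0004,0]' > path.dat && python3 -m inch path.dat >/dev/null; python3 m.py
echo '[0,0,3,0,0,0.0002,0,0,0,6,0,0,0.0004,0]' > path.dat && python3 -m inch path.dat >/dev/null; python3 m.py
echo '[0,0,3,0,0,0.0002,0,0,0,6,0,0,0.0005,0]' > path.dat && python3 -m inch path.dat >/dev/null; python3 m.py
done
```

```text
t6.50 yaw155.41 p [0.5828 0.028  0.0696] F [ 0.3  2.2 -3.1] M [0.349 0.003 0.317] tau6 -0.207 g0.116 62 j6 -65.1
t6.70 yaw149.40 p [0.5828 0.0281 0.0692] F [-0.6  1.9 -2.8] M [0.378 0.006 0.385] tau6 -0.191 g0.123 62 j6 -59.1
t6.90 yaw143.40 p [0.5829 0.0281 0.0688] F [ 0.4  1.8 -2.9] M [ 0.396 -0.051  0.323] tau6 -0.189 g0.121 62 j6 -53.1
t7.10 yaw137.40 p [0.5829 0.0282 0.0684] F [ 0.4  3.2 -2.1] M [ 0.509 -0.037  0.407] tau6 -0.188 g0.117 62 j6 -47.1
t7.30 yaw131.40 p [0.583  0.0283 0.0679] F [ 0.7  3.3 -1.6] M [0.488 0.045 0.355] tau6 -0.185 g0.119 62 j6 -41.1
```

```bash
echo '[0,0,3,0,0,0.0002,0,0,0,6,0,0,0.0004,0]' > path.dat && python3 -m inch path.dat >/dev/null; python3 m.py
echo '[0,0,3,0,0,0.0002,0,0,0,6,0,0,0.0004,0]' > path.dat && python3 -m inch path.dat >/dev/null; python3 m.py
echo '[0,0,3,0,0,0.0002,0,0,0,6,0,0,0.0004,0]' > path.dat && python3 -m inch path.dat >/dev/null; python3 m.py
echo '[0,0,3,0,0,0.0002,0,0,0,6,0,0,0.0004,0]' > path.dat && python3 -m inch path.dat >/dev/null; python3 m.py
```

```text
t7.50 yaw125.40 p [0.5831 0.0283 0.0677] F [ 0.4  3.6 -2. ] M [ 0.489 -0.005  0.379] tau6 -0.166 g0.117 62 j6 -35.1
t7.70 yaw119.41 p [0.5832 0.0284 0.0673] F [ 0.5  3.5 -1.3] M [ 0.556 -0.047  0.408] tau6 -0.146 g0.125 62 j6 -29.1
t7.90 yaw113.41 p [0.5832 0.0284 0.0669] F [ 0.8  3.7 -2.1] M [ 0.6   -0.089  0.437] tau6 -0.127 g0.124 62 j6 -23.1
t8.10 yaw107.41 p [0.5833 0.0285 0.0666] F [ 1.   4.2 -2.4] M [ 0.615 -0.099  0.422] tau6 -0.108 g0.124 62 j6 -17.1
```

```bash
echo '[0,0,0,0,0,0,0.5,0,0,0,0,0,0,0.5,0,0,0,0,0,-0.045,0.5,0,0,-8.5,-0.0063,-0.0407,-0.045,0.5,0,0,-17,-0.0127,-0.0815,-0.045,0.5]' > path.dat && python3 -m inch path.dat >/dev/null; python3 m.py
echo '[0,0,-8.5,0.0059,-0.0408,0,0.5,0,0,-17,0.0059,-0.0408,0,0.5,0,0,-25.5,0.0059,-0.0408,0,0.5,0,0,-34,0.0059,-0.0408,0,0.5,0,0,-42.5,0.0059,-0.0408,0,0.5]' > path.dat && python3 -m inch path.dat >/dev/null; python3 m.py
echo '[0,0,-5,0,0,0,0.5,0,0,-9.1,0,0,0,0.5,0,0,-9.1,0,0,0,0.5]' > path.dat && python3 -m inch path.dat >/dev/null; python3 m.py
```

```text
t8.60 yaw124.94 p [ 0.5109 -0.0096  0.114 ] F [-0.5 -1.6  0.3] M [-0.04  -0.003 -0.058] tau6 2.040 g0.502 0 j6 -38.8
t9.10 yaw167.35 p [ 0.4722 -0.0277  0.1121] F [-0.4 -0.7 -0.2] M [-0.013  0.022 -0.024] tau6 1.551 g0.499 0 j6 -83.7
t9.40 yaw176.11 p [ 0.4723 -0.0275  0.1119] F [ 0.1 -0.   0. ] M [-0.012  0.007 -0.033] tau6 -0.507 g0.502 0 j6 -92.4
```

```bash
echo '[0,0,0,0.0004,0.0013,0.022,0.5,0,0,0,0.0004,0.0013,0.0419,0.5,0,0,0,0.0004,0.0013,0.0419,0,0,0,0,0.0004,0.0013,0.0419,0,0,0,0,0.0004,0.0013,0.0419,0]' > path.dat && python3 -m inch path.dat 60 >/dev/null; python3 m.py
echo '[0,0,0,0,0,0,0]' > path.dat && python3 -m inch path.dat >/dev/null; python3 m.py
echo '[0,0,3,0,0,0.0002,0,0,0,6,0,0,0.0004,0]' > path.dat && python3 -m inch path.dat >/dev/null; python3 m.py
echo '[0,0,3,0,0,0.0002,0,0,0,6,0,0,0.0004,0]' > path.dat && python3 -m inch path.dat >/dev/null; python3 m.py
echo '[0,0,3,0,0,0.0002,0,0,0,6,0,0,0.0004,0]' > path.dat && python3 -m inch path.dat >/dev/null; python3 m.py
echo '[0,0,3,0,0,0.0002,0,0,0,6,0,0,0.0004,0]' > path.dat && python3 -m inch path.dat >/dev/null; python3 m.py
echo '[0,0,3,0,0,0.0002,0,0,0,6,0,0,0.0005,0]' > path.dat && python3 -m inch path.dat >/dev/null; python3 m.py
```

```text
t9.90 yaw176.05 p [ 0.4718 -0.0262  0.0702] F [-1.3 -2.1 -2.3] M [-0.196  0.164 -0.047] tau6 -0.024 g0.122 62 j6 -92.2
t10.00 yaw176.06 p [ 0.4718 -0.0262  0.0701] F [-2.2 -1.6 -2. ] M [-0.283  0.26   0.011] tau6 -0.028 g0.126 62 j6 -92.2
t10.20 yaw170.01 p [ 0.4718 -0.0262  0.0698] F [-2.  -0.7 -1.5] M [-0.176  0.247  0.373] tau6 -0.212 g0.121 62 j6 -86.1
t10.40 yaw164.01 p [ 0.4718 -0.0262  0.0694] F [-2.  -1.  -1.9] M [-0.166  0.251  0.344] tau6 -0.197 g0.123 62 j6 -80.1
t10.60 yaw158.01 p [ 0.4719 -0.0262  0.069 ] F [-1.2 -1.4 -1.2] M [-0.152  0.308  0.343] tau6 -0.196 g0.120 62 j6 -74.1
t10.80 yaw152.01 p [ 0.4719 -0.0262  0.0686] F [-1.3 -2.  -1.9] M [-0.162  0.198  0.385] tau6 -0.187 g0.120 62 j6 -68.1
t11.00 yaw146.01 p [ 0.4719 -0.0262  0.0682] F [-1.9 -1.8  1.1] M [-0.198  0.31   0.361] tau6 -0.175 g0.121 62 j6 -62.1
```

```bash
echo '[0,0,3,0,0,0.0002,0,0,0,6,0,0,0.0004,0]' > path.dat && python3 -m inch path.dat >/dev/null; python3 m.py
echo '[0,0,3,0,0,0.0002,0,0,0,6,0,0,0.0004,0]' > path.dat && python3 -m inch path.dat >/dev/null; python3 m.py
```

```text
t11.20 yaw140.02 p [ 0.4719 -0.0261  0.0679] F [-1.8 -0.2  0.1] M [-0.138  0.36   0.365] tau6 -0.155 g0.123 62 j6 -56.1
t11.40 yaw134.02 p [ 0.4719 -0.0261  0.0675] F [-1.8 -1.  -0. ] M [-0.169  0.426  0.437] tau6 -0.136 g0.124 62 j6 -50.2
```

```bash
echo '[0,0,3,0,0,0.0002,0,0,0,6,0,0,0.0004,0]' > path.dat && python3 -m inch path.dat >/dev/null; python3 m.py
echo '[0,0,3,0,0,0.0002,0]' > path.dat && python3 -m inch path.dat >/dev/null; python3 m.py
```

```text
t11.60 yaw128.03 p [ 0.4719 -0.0261  0.0672] F [-2.1 -1.5  0.2] M [-0.057  0.418  0.424] tau6 -0.115 g0.119 62 j6 -44.2
t11.70 yaw125.03 p [ 0.4719 -0.0261  0.067 ] F [-3.  -1.1  1. ] M [-0.144  0.348  0.453] tau6 -0.104 g0.124 62 j6 -41.2
```

```bash
echo '[0,0,0,0,0,0,0.5,0,0,0,0,0,0,0.5,0,0,0,0,0,-0.045,0.5,0,0,-8.5,-0.0354,0.0256,-0.045,0.5,0,0,-17,-0.0707,0.0511,-0.045,0.5]' > path.dat && python3 -m inch path.dat >/dev/null
echo '[0,0,-7,0,0,0,0.5,0,0,-14,0,0,0,0.5,0,0,-20,0,0,0,0.5,0,0,-20,0,0,0,0.5]' > path.dat && python3 -m inch path.dat >/dev/null; python3 m.py
```

```text
t12.60 yaw162.12 p [ 0.5549 -0.0544  0.1115] F [0.  0.4 0.5] M [ 0.007  0.018 -0.071] tau6 -0.737 g0.501 0 j6 -80.3
```

```bash
echo '[0,0,0,0.0005,-0.0005,0.022,0.5,0,0,0,0.0005,-0.0005,0.0415,0.5,0,0,0,0.0005,-0.0005,0.0415,0,0,0,0,0.0005,-0.0005,0.0415,0,0,0,0,0.0005,-0.0005,0.0415,0]' > path.dat && python3 -m inch path.dat 60 >/dev/null; python3 m.py
echo '[0,0,0,0,0,0,0]' > path.dat && python3 -m inch path.dat >/dev/null; python3 m.py
echo '[0,0,3,0,0,0.0002,0,0,0,6,0,0,0.0004,0]' > path.dat && python3 -m inch path.dat >/dev/null; python3 m.py
echo '[0,0,3,0,0,0.0002,0,0,0,6,0,0,0.0004,0]' > path.dat && python3 -m inch path.dat >/dev/null; python3 m.py
echo '[0,0,3,0,0,0.0002,0,0,0,6,0,0,0.0004,0]' > path.dat && python3 -m inch path.dat >/dev/null; python3 m.py
echo '[0,0,3,0,0,0.0002,0,0,0,6,0,0,0.0004,0]' > path.dat && python3 -m inch path.dat >/dev/null; python3 m.py
echo '[0,0,3,0,0,0.0002,0,0,0,6,0,0,0.0005,0]' > path.dat && python3 -m inch path.dat >/dev/null; python3 m.py
```

```text
t13.10 yaw162.02 p [ 0.5538 -0.0548  0.0703] F [-0.2 -0.4 -2.8] M [-0.053  0.094 -0.127] tau6 -0.138 g0.124 62 j6 -80.2
t13.20 yaw162.04 p [ 0.5538 -0.0548  0.0702] F [-0.9  0.3 -2. ] M [-0.058  0.238 -0.15 ] tau6 -0.137 g0.120 62 j6 -80.2
t13.40 yaw156.00 p [ 0.5538 -0.0547  0.0699] F [-0.8 -0.7 -1.3] M [0.04  0.183 0.402] tau6 -0.209 g0.127 62 j6 -74.2
t13.60 yaw150.00 p [ 0.5538 -0.0546  0.0695] F [-0.9 -0.  -1.1] M [0.091 0.127 0.341] tau6 -0.195 g0.119 62 j6 -68.2
t13.80 yaw144.00 p [ 0.5539 -0.0545  0.0691] F [ 0.4  1.7 -2.1] M [0.115 0.121 0.338] tau6 -0.194 g0.121 62 j6 -62.2
t14.00 yaw138.00 p [ 0.554  -0.0544  0.0686] F [-1.2  0.8 -1.7] M [0.208 0.102 0.35 ] tau6 -0.193 g0.120 62 j6 -56.2
t14.20 yaw131.99 p [ 0.5541 -0.0543  0.0682] F [ 0.2  1.  -1.1] M [0.216 0.103 0.356] tau6 -0.196 g0.121 62 j6 -50.2
```

Still free at 30°; continue.

```bash
echo '[0,0,3,0,0,0.0002,0,0,0,6,0,0,0.0004,0]' > path.dat && python3 -m inch path.dat >/dev/null; python3 m.py
echo '[0,0,3,0,0,0.0002,0,0,0,6,0,0,0.0004,0]' > path.dat && python3 -m inch path.dat >/dev/null; python3 m.py
echo '[0,0,3,0,0,0.0002,0,0,0,6,0,0,0.0004,0]' > path.dat && python3 -m inch path.dat >/dev/null; python3 m.py
echo '[0,0,3,0,0,0.0002,0,0,0,6,0,0,0.0005,0]' > path.dat && python3 -m inch path.dat >/dev/null; python3 m.py
```

```text
t14.40 yaw126.00 p [ 0.5542 -0.0543  0.0678] F [-0.2  1.7 -2.6] M [0.295 0.057 0.398] tau6 -0.192 g0.123 62 j6 -44.2
t14.60 yaw119.99 p [ 0.5543 -0.0542  0.0674] F [ 1.1  1.2 -2.4] M [ 0.319 -0.022  0.342] tau6 -0.191 g0.120 62 j6 -38.2
t14.80 yaw113.99 p [ 0.5544 -0.0541  0.067 ] F [ 1.   2.8 -1.8] M [ 0.312 -0.057  0.35 ] tau6 -0.184 g0.119 62 j6 -32.2
t15.00 yaw108.00 p [ 0.5545 -0.0541  0.0667] F [-0.2  2.6 -2. ] M [ 0.346 -0.076  0.378] tau6 -0.166 g0.118 62 j6 -26.2
```

```bash
echo '[0,0,3,0,0,0.0002,0,0,0,6,0,0,0.0004,0]' > path.dat && python3 -m inch path.dat >/dev/null; python3 m.py
echo '[0,0,3,0,0,0.0002,0,0,0,6,0,0,0.0004,0]' > path.dat && python3 -m inch path.dat >/dev/null; python3 m.py
echo '[0,0,3,0,0,0.0002,0,0,0,6,0,0,0.0004,0]' > path.dat && python3 -m inch path.dat >/dev/null; python3 m.py
```

```text
t15.20 yaw102.00 p [ 0.5546 -0.0541  0.0663] F [ 1.2  1.9 -1.8] M [ 0.401 -0.117  0.475] tau6 -0.143 g0.121 62 j6 -20.2
t15.40 yaw96.00 p [ 0.5547 -0.0541  0.066 ] F [ 0.2  2.7 -2.2] M [ 0.42  -0.072  0.414] tau6 -0.122 g0.120 62 j6 -14.2
t15.60 yaw90.00 p [ 0.5548 -0.0541  0.0656] F [ 1.1  2.8 -1.5] M [ 0.396 -0.124  0.416] tau6 -0.099 g0.120 62 j6 -8.2
```

```bash
echo '[0,0,0,0,0,0,0.5,0,0,0,0,0,0,0.5,0,0,0,0,0,-0.045,0.5,0,0,-8.5,0.0368,-0.018,-0.045,0.5,0,0,-17,0.0735,-0.0361,-0.045,0.5]' > path.dat && python3 -m inch path.dat >/dev/null
echo '[0,0,-8.5,0.0405,-0.0066,0,0.5,0,0,-17,0.0405,-0.0066,0,0.5,0,0,-25.5,0.0405,-0.0066,0,0.5,0,0,-34.1,0.0405,-0.0066,0,0.5,0,0,-34.1,0.0405,-0.0066,0,0.5]' > path.dat && python3 -m inch path.dat >/dev/null; python3 m.py
```

```text
t16.60 yaw141.25 p [0.4997 0.0556 0.1103] F [0.8 0.3 0.6] M [ 0.024  0.018 -0.021] tau6 -1.052 g0.500 0 j6 -47.7
```

```bash
echo '[0,0,0,-0.0003,0.001,0.022,0.5,0,0,0,-0.0003,0.001,0.0403,0.5,0,0,0,-0.0003,0.001,0.0403,0,0,0,0,-0.0003,0.001,0.0403,0,0,0,0,-0.0003,0.001,0.0403,0]' > path.dat && python3 -m inch path.dat 60 >/dev/null; python3 m.py
echo '[0,0,0,0,0,0,0]' > path.dat && python3 -m inch path.dat >/dev/null; python3 m.py
echo '[0,0,3,0,0,0.0002,0,0,0,6,0,0,0.0004,0]' > path.dat && python3 -m inch path.dat >/dev/null; python3 m.py
echo '[0,0,3,0,0,0.0002,0,0,0,6,0,0,0.0004,0]' > path.dat && python3 -m inch path.dat >/dev/null; python3 m.py
echo '[0,0,3,0,0,0.0002,0,0,0,6,0,0,0.0004,0]' > path.dat && python3 -m inch path.dat >/dev/null; python3 m.py
echo '[0,0,3,0,0,0.0002,0,0,0,6,0,0,0.0004,0]' > path.dat && python3 -m inch path.dat >/dev/null; python3 m.py
echo '[0,0,3,0,0,0.0002,0,0,0,6,0,0,0.0005,0]' > path.dat && python3 -m inch path.dat >/dev/null; python3 m.py
```

```text
t17.10 yaw141.10 p [0.5007 0.0566 0.0699] F [ 0.5  3.3 -4.8] M [ 0.41  -0.11   0.086] tau6 0.123 g0.124 62 j6 -47.6
t17.20 yaw141.13 p [0.5006 0.0566 0.0698] F [ 0.4  2.8 -4. ] M [ 0.443 -0.189  0.139] tau6 0.087 g0.118 62 j6 -47.6
t17.40 yaw135.07 p [0.5007 0.0566 0.0695] F [ 1.1  2.7 -4.1] M [ 0.466 -0.185  0.298] tau6 -0.200 g0.125 62 j6 -41.5
t17.60 yaw129.08 p [0.5007 0.0566 0.0691] F [ 2.   4.  -3.8] M [ 0.506 -0.183  0.384] tau6 -0.184 g0.117 62 j6 -35.5
t17.80 yaw123.07 p [0.5007 0.0566 0.0687] F [ 0.8  3.6 -4.2] M [ 0.519 -0.223  0.415] tau6 -0.184 g0.117 62 j6 -29.5
t18.00 yaw117.07 p [0.5007 0.0566 0.0682] F [ 2.   3.7 -4.4] M [ 0.53  -0.191  0.332] tau6 -0.183 g0.122 62 j6 -23.5
t18.20 yaw111.07 p [0.5007 0.0566 0.0678] F [ 1.   3.4 -3.7] M [ 0.55  -0.131  0.295] tau6 -0.187 g0.119 62 j6 -17.5
```

```bash
echo '[0,0,3,0,0,0.0002,0,0,0,6,0,0,0.0004,0]' > path.dat && python3 -m inch path.dat >/dev/null; python3 m.py
echo '[0,0,3,0,0,0.0002,0,0,0,6,0,0,0.0004,0]' > path.dat && python3 -m inch path.dat >/dev/null; python3 m.py
echo '[0,0,3,0,0,0.0002,0,0,0,6,0,0,0.0004,0]' > path.dat && python3 -m inch path.dat >/dev/null; python3 m.py
echo '[0,0,3,0,0,0.0002,0,0,0,6,0,0,0.0005,0]' > path.dat && python3 -m inch path.dat >/dev/null; python3 m.py
```

```text
t18.40 yaw105.07 p [0.5008 0.0567 0.0674] F [ 1.8  3.8 -4.9] M [ 0.561 -0.148  0.389] tau6 -0.184 g0.119 62 j6 -11.5
t18.60 yaw99.07 p [0.5008 0.0567 0.067 ] F [ 2.1  3.9 -3. ] M [ 0.543 -0.095  0.433] tau6 -0.169 g0.119 62 j6 -5.5
t18.80 yaw93.08 p [0.5008 0.0567 0.0667] F [ 1.   3.6 -3.3] M [ 0.572 -0.094  0.379] tau6 -0.147 g0.125 62 j6 0.5
t19.00 yaw87.08 p [0.5008 0.0567 0.0663] F [ 0.6  4.3 -2.3] M [ 0.573 -0.063  0.399] tau6 -0.130 g0.125 63 j6 6.5
```

```bash
echo '[0,0,3,0,0,0.0002,0,0,0,6,0,0,0.0004,0]' > path.dat && python3 -m inch path.dat >/dev/null; python3 m.py
echo '[0,0,0,0,0,0,0.5,0,0,0,0,0,0,0.5,0,0,0,0,0,-0.045,0.5,0,0,0,0,0,-0.045,0.5]' > path.dat && python3 -m inch path.dat >/dev/null; python3 m.py
```

```text
t19.20 yaw81.08 p [0.5009 0.0567 0.066 ] F [ 0.   4.2 -2.4] M [ 0.635 -0.042  0.456] tau6 -0.106 g0.117 63 j6 12.5
t19.60 yaw81.21 p [0.5048 0.0561 0.1159] F [1.4 0.5 0.8] M [ 0.046 -0.048  0.022] tau6 0.008 g0.503 0 j6 12.4
```

```bash
echo '[0,0,-8.5,-0.0077,0.0428,0,0.5,0,0,-17,-0.0155,0.0856,0,0.5,0,0,-26.3,-0.0155,0.0856,0,0.5,0,0,-26.3,-0.0155,0.0856,0,0.5,0,0,-26.3,-0.0155,0.0856,0,0.5]' > path.dat && python3 -m inch path.dat >/dev/null; python3 m.py
```

```text
t20.10 yaw107.31 p [0.5818 0.0275 0.1099] F [-0.4 -0.1 -0.6] M [-0.015  0.037  0.023] tau6 -0.165 g0.501 0 j6 -17.0
```

```bash
echo '[0,0,0,0.0003,0.0013,0.022,0.5,0,0,0,0.0003,0.0013,0.0433,0.5,0,0,0,0.0003,0.0013,0.0433,0,0,0,0,0.0003,0.0013,0.0433,0,0,0,0,0.0003,0.0013,0.0433,0]' > path.dat && python3 -m inch path.dat 60 >/dev/null; python3 m.py
echo '[0,0,0,0,0,0,0]' > path.dat && python3 -m inch path.dat >/dev/null; python3 m.py
echo '[0,0,3,0,0,0.0002,0,0,0,6,0,0,0.0004,0]' > path.dat && python3 -m inch path.dat >/dev/null; python3 m.py
echo '[0,0,3,0,0,0.0002,0,0,0,6,0,0,0.0004,0]' > path.dat && python3 -m inch path.dat >/dev/null; python3 m.py
echo '[0,0,3,0,0,0.0002,0,0,0,6,0,0,0.0004,0]' > path.dat && python3 -m inch path.dat >/dev/null; python3 m.py
```

```text
t20.60 yaw107.47 p [0.5832 0.0288 0.0673] F [ 0.8  2.1 -4.8] M [0.185 0.006 0.197] tau6 0.295 g0.121 62 j6 -17.1
t20.70 yaw107.48 p [0.5832 0.0287 0.0672] F [-1.4  1.4 -3.8] M [0.286 0.112 0.262] tau6 0.263 g0.120 62 j6 -17.1
t20.90 yaw101.39 p [0.5834 0.0288 0.0669] F [-0.7  1.3 -3.7] M [0.376 0.081 0.486] tau6 -0.095 g0.115 62 j6 -11.0
t21.10 yaw95.39 p [0.5835 0.0288 0.0666] F [-1.   2.2 -2.9] M [0.399 0.113 0.523] tau6 -0.054 g0.120 62 j6 -5.0
t21.30 yaw89.40 p [0.5836 0.0288 0.0662] F [ 0.8  2.1 -3.8] M [0.369 0.097 0.49 ] tau6 -0.031 g0.120 62 j6 1.0
```

```bash
echo '[0,0,3,0,0,0.0002,0]' > path.dat && python3 -m inch path.dat >/dev/null; python3 m.py
echo '[0,0,0,0,0,0,0.5,0,0,0,0,0,0,0.5,0,0,0,0,0,-0.045,0.5,0,0,0,0,0,-0.045,0.5]' > path.dat && python3 -m inch path.dat >/dev/null; python3 m.py
```

```text
t21.40 yaw86.40 p [0.5836 0.0288 0.0661] F [-0.   3.  -2.6] M [0.377 0.059 0.54 ] tau6 -0.018 g0.121 63 j6 4.0
t21.80 yaw86.50 p [0.5886 0.0282 0.1171] F [1.1 0.1 1.7] M [-0.009 -0.04   0.018] tau6 0.007 g0.497 0 j6 3.8
```

```bash
echo '[0,0,-8.5,-0.0206,-0.036,0,0.5,0,0,-17,-0.0412,-0.072,0,0.5,0,0,-25.5,-0.0618,-0.1078,0,0.5,0,0,-34,-0.0618,-0.1078,0,0.5,0,0,-38.6,-0.0618,-0.1078,0,0.5]' > path.dat && python3 -m inch path.dat >/dev/null
echo '[0,0,0,0,0,0,0.5]' > path.dat && python3 -m inch path.dat >/dev/null; python3 m.py
```

```text
t22.40 yaw125.06 p [ 0.4725 -0.0272  0.1113] F [-0.6  0.5  1.4] M [ 0.028 -0.039  0.023] tau6 -0.589 g0.499 0 j6 -41.4
```

```bash
echo '[0,0,0,0.0012,0,0.022,0.5,0,0,0,0.0012,0,0.0443,0.5,0,0,0,0.0012,0,0.0443,0,0,0,0,0.0012,0,0.0443,0,0,0,0,0.0012,0,0.0443,0]' > path.dat && python3 -m inch path.dat 60 >/dev/null
echo '[0,0,0,0,0,0,0]' > path.dat && python3 -m inch path.dat >/dev/null; python3 m.py
echo '[0,0,3,0,0,0.0002,0,0,0,6,0,0,0.0004,0]' > path.dat && python3 -m inch path.dat >/dev/null; python3 m.py
echo '[0,0,3,0,0,0.0002,0,0,0,6,0,0,0.0004,0]' > path.dat && python3 -m inch path.dat >/dev/null; python3 m.py
echo '[0,0,3,0,0,0.0002,0,0,0,6,0,0,0.0004,0]' > path.dat && python3 -m inch path.dat >/dev/null; python3 m.py
```

```text
t23.00 yaw125.09 p [ 0.4716 -0.0257  0.0667] F [-1.7  1.3 -1.9] M [0.019 0.176 0.208] tau6 0.259 g0.121 61 j6 -41.2
t23.20 yaw119.00 p [ 0.4717 -0.0257  0.0664] F [ 0.2  0.6 -1.6] M [0.053 0.217 0.462] tau6 -0.097 g0.118 62 j6 -35.1
t23.40 yaw113.00 p [ 0.4718 -0.0257  0.0661] F [-1.8  0.1 -0.6] M [0.035 0.228 0.461] tau6 -0.054 g0.121 62 j6 -29.1
t23.60 yaw107.00 p [ 0.4718 -0.0257  0.0657] F [-1.4  0.9 -0.9] M [0.148 0.153 0.5  ] tau6 -0.028 g0.119 62 j6 -23.1
```

```bash
echo '[0,0,0,0,0,0,0.5,0,0,0,0,0,0,0.5,0,0,0,0,0,-0.045,0.5,0,0,8.5,-0.0257,0.0355,-0.045,0.5,0,0,17,-0.0514,0.071,-0.045,0.5]' > path.dat && python3 -m inch path.dat >/dev/null
echo '[0,0,0,0,0,0,0.5,0,0,0,0,0,0,0.5]' > path.dat && python3 -m inch path.dat >/dev/null; python3 m.py
```

```text
t24.30 yaw90.13 p [ 0.555  -0.0543  0.11  ] F [-0.7  0.3 -0.2] M [-0.054  0.031  0.009] tau6 0.063 g0.497 0 j6 -8.3
```

```bash
echo '[0,0,0,0,0,0.022,0.5,0,0,0,0,0,0.0444,0.5,0,0,0,0,0,0.0444,0,0,0,0,0,0,0.0444,0,0,0,0,0,0,0.0444,0]' > path.dat && python3 -m inch path.dat 60 >/dev/null
echo '[0,0,0,0,0,0,0]' > path.dat && python3 -m inch path.dat >/dev/null; python3 m.py
echo '[0,0,3,0,0,0.0002,0,0,0,6,0,0,0.0004,0]' > path.dat && python3 -m inch path.dat >/dev/null; python3 m.py
echo '[0,0,3,0,0,0.0002,0,0,0,6,0,0,0.0004,0]' > path.dat && python3 -m inch path.dat >/dev/null; python3 m.py
echo '[0,0,3,0,0,0.0002,0,0,0,6,0,0,0.0004,0]' > path.dat && python3 -m inch path.dat >/dev/null; python3 m.py
echo '[0,0,3,0,0,0.0002,0,0,0,6,0,0,0.0004,0]' > path.dat && python3 -m inch path.dat >/dev/null; python3 m.py
```

```text
t24.90 yaw90.12 p [ 0.5547 -0.0537  0.0658] F [ 4.2  0.9 -8.4] M [ 0.226 -0.513  0.237] tau6 0.238 g0.122 62 j6 -8.2
t25.10 yaw84.03 p [ 0.5548 -0.0537  0.0655] F [ 4.   1.  -8.4] M [ 0.251 -0.532  0.468] tau6 -0.069 g0.121 62 j6 -2.1
t25.30 yaw78.03 p [ 0.555  -0.0537  0.0651] F [ 3.8  1.8 -8.5] M [ 0.248 -0.636  0.488] tau6 -0.029 g0.120 62 j6 3.9
t25.50 yaw72.03 p [ 0.5551 -0.0538  0.0648] F [ 5.2  1.2 -7.4] M [ 0.24  -0.636  0.548] tau6 -0.003 g0.125 63 j6 9.9
t25.70 yaw66.04 p [ 0.5553 -0.0538  0.0645] F [ 4.2  1.2 -7.7] M [ 0.294 -0.659  0.574] tau6 0.021 g0.117 63 j6 15.9
```

```bash
echo '[0,0,3,0,0,0.0003,0,0,0,6,0,0,0.0005,0]' > path.dat && python3 -m inch path.dat >/dev/null; python3 m.py
echo '[0,0,3,0,0,0.0002,0,0,0,6,0,0,0.0004,0]' > path.dat && python3 -m inch path.dat >/dev/null; python3 m.py
echo '[0,0,3,0,0,0.0002,0]' > path.dat && python3 -m inch path.dat >/dev/null; python3 m.py
echo '[0,0,0,0,0,0,0.5,0,0,0,0,0,0,0.5,0,0,0,0,0,-0.045,0.5,0,0,0,0,0,-0.045,0.5,0,0,0,0,0,-0.045,0.5]' > path.dat && python3 -m inch path.dat >/dev/null; python3 m.py
```

```text
t25.90 yaw60.05 p [ 0.5554 -0.0538  0.0641] F [ 4.4  1.3 -6.7] M [ 0.208 -0.677  0.543] tau6 0.045 g0.118 63 j6 21.9
t26.10 yaw54.05 p [ 0.5556 -0.0539  0.0638] F [ 3.9  1.1 -6.8] M [ 0.128 -0.642  0.582] tau6 0.068 g0.119 63 j6 27.8
t26.20 yaw51.05 p [ 0.5556 -0.054   0.0636] F [ 4.6  1.2 -7.4] M [ 0.181 -0.665  0.611] tau6 0.079 g0.119 63 j6 30.8
t26.70 yaw51.10 p [ 0.556  -0.0544  0.1104] F [ 0.1 -0.4 -0.5] M [-0.013 -0.012  0.001] tau6 -0.003 g0.500 0 j6 30.8
```

```bash
echo '[0,0,-8,0.0173,-0.0375,0,0.5,0,0,-16,0.0345,-0.075,0,0.5,0,0,-24,0.0518,-0.1127,0,0.5,0,0,-30,0.0518,-0.1127,0,0.5,0,0,-30,0.0518,-0.1127,0,0.5]' > path.dat && python3 -m inch path.dat >/dev/null
echo '[0,0,0,0,0,0,0.5]' > path.dat && python3 -m inch path.dat >/dev/null; python3 m.py
```

```text
t27.30 yaw80.95 p [0.4988 0.0569 0.1074] F [ 0.6 -0.5  0.5] M [ 0.025 -0.023 -0.024] tau6 -0.060 g0.504 0 j6 12.7
```

```bash
echo '[0,0,0,0,0.002,0.022,0.5,0,0,0,0,0.002,0.0412,0.5,0,0,0,0,0.002,0.0412,0,0,0,0,0,0.002,0.0412,0,0,0,0,0,0.002,0.0412,0]' > path.dat && python3 -m inch path.dat 60 >/dev/null
echo '[0,0,0,0,0,0,0]' > path.dat && python3 -m inch path.dat >/dev/null; python3 m.py
echo '[0,0,3,0,0,0.0002,0,0,0,6,0,0,0.0004,0]' > path.dat && python3 -m inch path.dat >/dev/null; python3 m.py
echo '[0,0,3,0,0,0.0002,0,0,0,6,0,0,0.0004,0]' > path.dat && python3 -m inch path.dat >/dev/null; python3 m.py
echo '[0,0,3,0,0,0.0002,0,0,0,6,0,0,0.0004,0]' > path.dat && python3 -m inch path.dat >/dev/null; python3 m.py
echo '[0,0,3,0,0,0.0002,0,0,0,6,0,0,0.0004,0]' > path.dat && python3 -m inch path.dat >/dev/null; python3 m.py
echo '[0,0,3,0,0,0.0002,0,0,0,6,0,0,0.0004,0]' > path.dat && python3 -m inch path.dat >/dev/null; python3 m.py
```

```text
t27.90 yaw81.08 p [0.5008 0.0562 0.0667] F [-2.4 -1.9 -3. ] M [-0.351  0.207  0.298] tau6 0.283 g0.121 61 j6 12.6
t28.10 yaw75.01 p [0.5008 0.0562 0.0664] F [-3.  -2.6 -2.8] M [-0.388  0.32   0.457] tau6 -0.092 g0.122 61 j6 18.7
t28.30 yaw69.01 p [0.5007 0.0562 0.0661] F [-1.9 -2.9 -1.6] M [-0.432  0.327  0.515] tau6 -0.049 g0.123 61 j6 24.7
t28.50 yaw63.02 p [0.5007 0.0562 0.0658] F [-3.6 -1.5 -0.6] M [-0.339  0.405  0.534] tau6 -0.027 g0.120 61 j6 30.7
t28.70 yaw57.02 p [0.5007 0.0562 0.0654] F [-3.7 -2.7 -0.5] M [-0.396  0.428  0.56 ] tau6 -0.001 g0.119 62 j6 36.7
t28.90 yaw51.03 p [0.5007 0.0562 0.0651] F [-2.5 -2.1 -0.3] M [-0.345  0.465  0.564] tau6 0.029 g0.122 62 j6 42.6
```

```bash
echo '[0,0,2,0,0,0.0001,0]' > path.dat && python3 -m inch path.dat >/dev/null; python3 m.py
echo '[0,0,4,0,0,0.0003,0]' > path.dat && python3 -m inch path.dat >/dev/null; python3 m.py
echo '[0,0,0,0,0,0,0.5,0,0,0,0,0,0,0.5,0,0,0,0,0,-0.045,0.5,0,0,0,0,0,-0.045,0.5,0,0,0,0,0,-0.045,0.5]' > path.dat && python3 -m inch path.dat >/dev/null; python3 m.py
```

```text
t29.00 yaw49.05 p [0.5006 0.0562 0.065 ] F [-3.3 -2.3 -0.1] M [-0.351  0.506  0.569] tau6 0.305 g0.123 62 j6 44.6
t29.10 yaw45.03 p [0.5007 0.0563 0.0648] F [-3.8 -2.3  1.1] M [-0.376  0.521  0.615] tau6 -0.319 g0.117 62 j6 48.6
t29.60 yaw45.11 p [0.5036 0.0571 0.1115] F [ 0.3  0.  -0.6] M [-0.008 -0.006 -0.018] tau6 -0.004 g0.501 0 j6 48.5
```

```bash
echo '[0,0,-8.4,0.0182,0.0383,0,0.5,0,0,-16.8,0.0365,0.0766,0,0.5,0,0,-25.2,0.0365,0.0766,0,0.5,0,0,-33.5,0.0365,0.0766,0,0.5,0,0,-41.3,0.0365,0.0766,0,0.5]' > path.dat && python3 -m inch path.dat >/dev/null
echo '[0,0,0,0,0,0,0.5]' > path.dat && python3 -m inch path.dat >/dev/null; python3 m.py
```

```text
t30.20 yaw86.40 p [0.5806 0.0286 0.1079] F [ 0.5  0.5 -0.6] M [ 0.026  0.004 -0.   ] tau6 -0.951 g0.501 0 j6 3.9
```

```bash
echo '[0,0,0,0.0004,0.003,0.022,0.5,0,0,0,0.0004,0.003,0.0418,0.5,0,0,0,0.0004,0.003,0.0418,0,0,0,0,0.0004,0.003,0.0418,0,0,0,0,0.0004,0.003,0.0418,0]' > path.dat && python3 -m inch path.dat 60 >/dev/null
echo '[0,0,0,0,0,0,0]' > path.dat && python3 -m inch path.dat >/dev/null; python3 m.py
echo '[0,0,3,0,0,0.0002,0,0,0,6,0,0,0.0004,0]' > path.dat && python3 -m inch path.dat >/dev/null; python3 m.py
echo '[0,0,3,0,0,0.0002,0,0,0,6,0,0,0.0004,0]' > path.dat && python3 -m inch path.dat >/dev/null; python3 m.py
echo '[0,0,3,0,0,0.0002,0,0,0,6,0,0,0.0004,0]' > path.dat && python3 -m inch path.dat >/dev/null; python3 m.py
```

```text
t30.80 yaw86.39 p [0.5837 0.0288 0.0673] F [-1.4 -0.7 -4.6] M [0.086 0.133 0.329] tau6 0.384 g0.118 61 j6 4.0
t31.00 yaw80.29 p [0.5838 0.0288 0.067 ] F [-0.9  0.5 -4.3] M [0.096 0.073 0.504] tau6 -0.019 g0.119 61 j6 10.1
t31.20 yaw74.30 p [0.5839 0.0288 0.0667] F [-0.8  0.5 -5.1] M [0.082 0.093 0.638] tau6 0.017 g0.115 61 j6 16.1
t31.40 yaw68.30 p [0.584  0.0288 0.0664] F [-0.3  0.1 -4.4] M [0.068 0.097 0.633] tau6 0.044 g0.116 62 j6 22.1
```

```bash
echo '[0,0,2,0,0,0.0002,0,0,0,4,0,0,0.0004,0]' > path.dat && python3 -m inch path.dat >/dev/null; python3 m.py
echo '[0,0,0,0,0,0,0.5,0,0,0,0,0,0,0.5,0,0,0,0,0,-0.045,0.5,0,0,0,0,0,-0.045,0.5,0,0,0,0,0,-0.045,0.5]' > path.dat && python3 -m inch path.dat >/dev/null; python3 m.py
```

```text
t31.60 yaw64.34 p [0.5841 0.0287 0.0662] F [-1.5 -0.4 -3.6] M [0.05  0.176 0.615] tau6 0.241 g0.118 62 j6 26.1
t32.10 yaw64.38 p [0.5866 0.0288 0.1137] F [0.2 0.8 0.2] M [ 0.014  0.07  -0.026] tau6 -0.001 g0.500 0 j6 26.0
```

```bash
echo '[0,0,-8.5,-0.0327,-0.0263,0,0.5,0,0,-17,-0.0655,-0.0526,0,0.5,0,0,-25.5,-0.0982,-0.0789,0,0.5,0,0,-34,-0.0982,-0.0789,0,0.5,0,0,-42.5,-0.0982,-0.0789,0,0.5]' > path.dat && python3 -m inch path.dat >/dev/null
echo '[0,0,0,0,0,0,0.5,0,0,0,0,0,0,0.5]' > path.dat && python3 -m inch path.dat >/dev/null; python3 m.py
```

```text
t32.80 yaw106.67 p [ 0.4703 -0.0256  0.1104] F [ 0.1  0.  -0.7] M [-0.034 -0.028 -0.019] tau6 -0.085 g0.497 0 j6 -22.8
```

```bash
echo '[0,0,0,-0.0004,0.0014,0.022,0.5,0,0,0,-0.0004,0.0014,0.0447,0.5,0,0,0,-0.0004,0.0014,0.0447,0,0,0,0,-0.0004,0.0014,0.0447,0,0,0,0,-0.0004,0.0014,0.0447,0]' > path.dat && python3 -m inch path.dat 60 >/dev/null
echo '[0,0,0,0,0,0,0]' > path.dat && python3 -m inch path.dat >/dev/null; python3 m.py
echo '[0,0,3,0,0,0.0002,0,0,0,6,0,0,0.0004,0]' > path.dat && python3 -m inch path.dat >/dev/null; python3 m.py
echo '[0,0,3,0,0,0.0002,0,0,0,6,0,0,0.0004,0]' > path.dat && python3 -m inch path.dat >/dev/null; python3 m.py
echo '[0,0,3,0,0,0.0002,0,0,0,6,0,0,0.0004,0]' > path.dat && python3 -m inch path.dat >/dev/null; python3 m.py
```

```text
t33.40 yaw106.90 p [ 0.4717 -0.0255  0.0662] F [-1.2 -0.4 -4.2] M [0.087 0.139 0.467] tau6 0.421 g0.116 61 j6 -23.0
t33.60 yaw100.79 p [ 0.4719 -0.0255  0.0659] F [-0.8  0.9 -4.1] M [0.161 0.103 0.543] tau6 -0.027 g0.120 61 j6 -16.9
t33.80 yaw94.79 p [ 0.4719 -0.0255  0.0656] F [-0.7  1.2 -3.5] M [0.144 0.106 0.528] tau6 0.009 g0.122 61 j6 -10.9
t34.00 yaw88.80 p [ 0.472  -0.0255  0.0652] F [-0.8  1.1 -3.9] M [0.22  0.176 0.636] tau6 0.037 g0.120 62 j6 -4.9
```

```bash
echo '[0,0,2,0,0,0.0002,0,0,0,4,0,0,0.0004,0]' > path.dat && python3 -m inch path.dat >/dev/null; python3 m.py
echo '[0,0,0,0,0,0,0.5,0,0,0,0,0,0,0.5,0,0,0,0,0,-0.045,0.5,0,0,8.5,0,0,-0.045,0.5,0,0,17,0,0,-0.045,0.5]' > path.dat && python3 -m inch path.dat >/dev/null
echo '[0,0,8.5,0,0,0,0.5,0,0,17,0,0,0,0.5,0,0,22.8,0,0,0,0.5,0,0,22.8,0,0,0,0.5]' > path.dat && python3 -m inch path.dat >/dev/null; python3 m.py
```

```text
t34.20 yaw84.84 p [ 0.4721 -0.0255  0.065 ] F [-1.3  0.7 -2.1] M [0.093 0.236 0.568] tau6 0.233 g0.122 62 j6 -0.9
t35.10 yaw45.06 p [ 0.473  -0.0258  0.1104] F [-0.7  0.2 -1.2] M [ 0.006 -0.001  0.007] tau6 0.723 g0.500 0 j6 38.8
```

```bash
echo '[0,0,0,0.0388,-0.0192,0,0.5,0,0,0,0.0777,-0.0384,0,0.5,0,0,0,0.0777,-0.0384,0,0.5,0,0,0,0.0777,-0.0384,0.022,0.5,0,0,0,0.0777,-0.0384,0.0456,0.5]' > path.dat && python3 -m inch path.dat 60 >/dev/null; python3 m.py
echo '[0,0,0,0,0,0,0,0,0,0,0,0,0,0,0,0,0,0,0,0,0,0,0,0,0,0,0,0]' > path.dat && python3 -m inch path.dat >/dev/null; python3 m.py
echo '[0,0,3,0,0,0.0002,0,0,0,6,0,0,0.0004,0]' > path.dat && python3 -m inch path.dat >/dev/null; python3 m.py
```

```text
t35.60 yaw45.29 p [0.5016 0.0567 0.065 ] F [ 0.3 -0.2 -0.5] M [-0.013 -0.052 -0.1  ] tau6 0.001 g0.498 0 j6 48.4
t36.00 yaw45.14 p [0.5    0.0557 0.0644] F [ 0.5 -3.1 -4.4] M [-0.409  0.01   0.466] tau6 0.410 g0.122 61 j6 48.5
t36.20 yaw39.04 p [0.4999 0.0558 0.0641] F [-0.2 -3.8 -3.6] M [-0.335  0.111  0.681] tau6 0.037 g0.118 62 j6 54.6
```

```bash
echo '[0,0,0,0,0,0,0.5,0,0,0,0,0,0,0.5,0,0,0,0,0,-0.045,0.5,0,0,-6,-0.0086,0.04,-0.045,0.5,0,0,-12,-0.0172,0.08,-0.045,0.5]' > path.dat && python3 -m inch path.dat >/dev/null
echo '[0,0,0,0.0001,0.0412,0,0.5,0,0,0,0.0001,0.0412,0,0.5,0,0,0,0.0001,0.0412,0,0.5]' > path.dat && python3 -m inch path.dat >/dev/null; python3 m.py
```

```text
t37.00 yaw51.00 p [ 0.5698 -0.0426  0.1091] F [ 0.1 -0.7 -0.4] M [ 0.052  0.011 -0.014] tau6 -0.026 g0.498 0 j6 32.2
```

```bash
echo '[0,0,0,-0.0178,-0.0039,0,0.5,0,0,0,-0.0178,-0.0039,0,0.5,0,0,0,-0.0178,-0.0039,0.022,0.5,0,0,0,-0.0178,-0.0039,0.0455,0.5,0,0,0,-0.0178,-0.0039,0.0455,0.5]' > path.dat && python3 -m inch path.dat 60 >/dev/null; python3 m.py
echo '[0,0,0,0,0,0,0,0,0,0,0,0,0,0,0,0,0,0,0,0,0,0,0,0,0,0,0,0]' > path.dat && python3 -m inch path.dat >/dev/null; python3 m.py
echo '[0,0,3,0,0,0.0002,0,0,0,6,0,0,0.0004,0]' > path.dat && python3 -m inch path.dat >/dev/null; python3 m.py
```

```text
t37.50 yaw51.11 p [ 0.5506 -0.0526  0.0598] F [-0.6  0.6 -0.2] M [-0.065  0.003 -0.032] tau6 -0.000 g0.498 0 j6 30.8
t37.90 yaw51.13 p [ 0.5559 -0.0538  0.0646] F [-0.9  0.   3.9] M [0.008 0.133 0.426] tau6 0.438 g0.119 61 j6 30.8
t38.10 yaw45.03 p [ 0.556  -0.0539  0.0643] F [-0.6  0.1  4.9] M [0.009 0.137 0.62 ] tau6 0.066 g0.120 62 j6 36.9
```

```bash
echo '[0,0,-3,0,0,-0.0002,0,0,0,-6,0,0,-0.0004,0,0,0,-6,0,0,-0.0004,0]' > path.dat && python3 -m inch path.dat >/dev/null; python3 m.py
echo '[0,0,0,0,0,0,0.5,0,0,0,0,0,0,0.5,0,0,0,0,0,-0.05,0.5,0,0,0,0,0,-0.1,0.5,0,0,0,0,0,-0.14,0.5]' > path.dat && python3 -m inch path.dat >/dev/null
echo '[0,0,0,0,0,0,0.5,0,0,0,0,0,0,0.5]' > path.dat && python3 -m inch path.dat >/dev/null; python3 m.py
python3 - <<'E'
from h import *
s=telemetry.state();p,d=cams.read_camera("wrist");W=cloud("wrist",d,s);blobs(W,.09,.12,.42,.64,-.12,.12)
p,d=cams.read_camera("top");W=cloud("top",d);blobs(W,.075,.096,.5,.7,-.3,.15,40)
E
```

```text
t38.40 yaw51.03 p [ 0.5559 -0.0538  0.0645] F [0.  0.5 6.3] M [-0.006  0.139 -0.032] tau6 -0.422 g0.117 61 j6 30.9
t39.10 yaw51.05 p [ 0.5554 -0.0537  0.2041] F [0.5 0.  0.2] M [-0.01  -0.04   0.067] tau6 0.003 g0.501 0 j6 30.9
644 rect [0.5836 0.0282] [0.0435 0.0121] long axis deg 66.7 z [0.0983 0.102  0.1037] mean [0.5841 0.0281]
707 rect [0.5015 0.0566] [0.0434 0.0117] long axis deg 41.1 z [0.092  0.1012 0.1032] mean [0.5029 0.056 ]
504 rect [ 0.5549 -0.0541] [0.0434 0.0113] long axis deg 51.2 z [0.098  0.1012 0.1028] mean [ 0.5557 -0.0532]
604 rect [ 0.4727 -0.0256] [0.0435 0.0119] long axis deg 87.1 z [0.0919 0.1022 0.104 ] mean [ 0.4745 -0.0251]
209 rect [0.6599 0.1259] [0.027  0.0251] long axis deg 16.0 z [0.0846 0.0912 0.0936] mean [0.6591 0.125 ]
227 rect [0.594  0.1317] [0.0266 0.0265] long axis deg 70.4 z [0.0816 0.0911 0.0938] mean [0.5932 0.1305]
357 rect [ 0.5612 -0.248 ] [0.0712 0.0714] long axis deg 80.7 z [0.0776 0.0872 0.0906] mean [ 0.5645 -0.2523]
```

```bash
python3 -c "
from cell import job;print(job.close_job())"
```

```text
the job is handed in; nothing more can be done
None
```

I tightened the four screws crosswise, first to about 20 N each and then to an estimated 55 to 64 N each. The arm is clear of everything and the job is handed in at about 39 s. The clamping forces are worked out from the turning moment, not measured directly; cover tilt was not measured, and I saw no sign that the vials or beaker moved.

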